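# Take the sample board out of the lever arch file

### The arm

A 6-joint arm with a two-finger parallel gripper is mounted at the origin on the work surface. World frame = base frame: x ahead of the robot, y to its left, z up, the work surface at z = 0. Lengths are in m, angles in degrees, forces in N, time in s.
With the tool pointing down it reaches from about 0.35 to 0.725 m from the base axis. Payload 4.3 kg.
Tool frame: the origin (TCP) lies on the front face of the gripper's body, between the roots of the fingers; the fingertips stand 73 mm ahead of it and the grasp point (between the pads) lies 54 mm ahead of it; z points along the fingers, y is the direction in which the jaws open and shut (so a half turn about z gives the same grasp; the last joint's range is limited). The gripper opens to 85 mm and grips with 20 to 120 N. Pads are 22 mm wide; open, the fingers measure 114 mm over their backs; the gripper's body (76 mm by 85 mm) begins 54 mm behind the grasp point. The pads swing forward as they close: fully open they stand 13 mm farther back than shut.
Start: joints at [68.394, 21.618, 4.641, 73.018, 0, 83.68], TCP at [0.152, 0.555, 0.304] pointing down, gripper open.
Joint ranges: [-156.06, 156.06], [-48.1, 94.91], [-58.44, 69.94], [-101.28, 121.22], [-78.64, 73.56], [-180, 180]. Speed limits (degrees/s): [147.25, 147.25, 180, 180, 180, 180].

### API

Orientations are given as a 3x3 rotation matrix whose columns are the frame's x, y, z axes.
In Python, from plant import state, read_camera, camera_params, job_done, outline_of gives the robot as it stands.
- The arm moves only by the shell command python3 -m inch 'ROWS' [FORCE]. ROWS is JSON, a list of rows, each a list of 3 entries, a list of its own where there are three numbers: the shift along the world's x, y, z in cm, then the turn about the world's z in rad, then the closure, from 0 (fully open) to 1 (shut). In form: [[[x, y, z], spin, gripper], ...]. A call has 1 to 5 rows; each row shifts and turns the commanded pose from where the row before left it; what a row does not reach is not made up. A row lasts 1/8 s, in which the tool goes at most 62.5 mm and 10.7 degrees, less where a joint would pass 70% of its speed; a pose out of reach is approached as far as the arm can. A call with a gripper value outside its range is refused whole. The fingers move at their own pace and stop on an object; FORCE is the grip in N (left out, the last holds). Time passes only in rows, so rows that do not move let the fingers close. It gives the time, the measured TCP pose, the force and the opening at its end, in the units of the state.
- state(): the state, without advancing time (a new reading comes with each control period).
- read_camera(name): name is "scene" or "top" or "wrist"; returns (picture, depth): 400x640x3 uint8, blue, green, red; 400x640 float32, m along the optical axis (not along the pixel's ray), 0 where there is no reading.
- camera_params(name): a dict with "mtx" (3x3 intrinsics, pixels), "rvec" (rotation vector, rad) and "tvec" (3), from world to camera coordinates, as OpenCV has them; the wrist camera has in their place "tool_from_camera" (4x4, takes a point from camera to tool coordinates, whose origin is the TCP and whose axes are the flange's). Camera axes: x right, y down, z forward; pixel columns grow to the right and rows downward; lengths in m; the calibration is good to about 2 mm. The wrist camera is an equidistant fisheye: a pixel r from the principal point sees the ray r / f radians off the axis. A picture is of the moment at which its call begins: read the wrist's pose just before it. camera_params takes no time and is no camera call.
- job_done(): hands the job in, once; it reports no verdict.
Trained networks look in the newest picture that a camera, given by its name, has taken for a name from the list of things; names that differ only in an ending like _2 or _b are one class to them, and where a whole thing is asked for, a point or a joint stands for the part that bears it (a point fixed in the world has none). Each returns a list of dicts, best first, with "p" (0 to 1); they miss things now and then, are a little off and sometimes report something else, mostly with a low value. They report only what shows in the picture. A call takes as long as a camera call. They do not tell look-alikes from the thing itself.
- outline_of(name, camera): "region" (400x640 bool, what is visible of it) and "centre" ([column, row] in pixels, amid what is visible of it).
The state is a dict: "time": time; "joint_positions": joint angles; "joint_velocities": joint speeds; "joint_torque": joint torques, N m; "eef_pos": TCP position; "tool_rot": TCP orientation; "wrist_force": force on the tool from outside, world axes, zero at the start; "moment": the same for the moment, N m; "finger_gap": finger opening in m.
Only numpy, scipy, OpenCV 4.12 (cv2) and the standard library are available. Lean on these libraries where they do the work, as an engineer would, in place of code of your own. Each camera call takes 0.05 s, during which the arm holds its last target.

### The job

A lever arch file lies open on the packing bench with a wax sample board on its rings. Lift the file's lever all the way up so that the rings spring open, take the board off the posts and lay it flat, without dropping it, on the floor of the shallow open carton; then press the lever fully down so that the rings are shut again. Do not shift or knock over the candles, tin, box and tape dispenser standing around.

Things in the scene. Friction and masses are not known exactly. Their poses are not given: they have to be found in the camera images.
- file: Grey lever arch file lying open, fixed. Origin: centre of the underside of the back cover, on the bench; z up. Back cover 180 (x) by 260 (y) by 3 mm; spine and front cover lie flat beyond it, to x = 332 mm, with a 77 mm tall jar candle fixed at x = 245, y = 50 mm. Two upright steel posts, 7 mm thick, stand at x = 30, y = +40 and -40 mm, tops 45 mm above the bench.
- lever_hinge (a point): The lever's pivot on the file, at file x = 70, y = -50 mm, 24 mm above the bench. Its axis is along the file's x. The lever runs from here towards the file's -y, outside the posts.
- lever_tab (a point): Centre of the black finger tab at the end of the lever, 62 mm out from the pivot and 3 mm above the lever's line; it moves with the lever. Tab 18 mm wide (file x), 30 mm long, 8 mm thick; the lever behind it is 13 mm wide. Shut, its centre is at file x = 70, y = -112 mm, 27 mm above the bench, with a 20 mm gap under it.
- lever (a joint): Angle of the lever (rad): 0 lying down and shut, grows as the tab is lifted, stop at 1.05. It turns stiffly, about 2.5 N at the tab, and stays where it is left. It drives the rings.
- rings (a joint): Angle (rad) of the two steel half hoops, driven by the lever: 0.95 times its angle. 0: shut, reaching over the tops of the posts from the file's +x side, 56 mm tall. 1.0: fully open, leaning away to file +x, beyond x = 60 mm and up to 78 mm tall, clear of the posts. They turn about a line along y at file x = 76 mm, 13 mm up.
- board: Loose plywood sample board, 130 (x) by 180 (y) by 4 mm, 0.14 to 0.28 kg. Origin: centre of its underside; z up. 13 mm holes at x = 53, y = +40 and -40 mm are over the file's posts; it lies on the back cover, 3 mm up. On it along y stand three wax samples: in the middle a round one (32 mm diameter, 34 tall), at y = -64 a square one (28 mm, 22 tall), at y = +64 a cone (24 tall).
- board_grip (a point): Point inside the middle wax sample of the board, on its axis, 22 mm above the underside of the board (its top is 38 mm above the underside).
- carton: Shallow open cardboard carton, fixed, 166 mm (x) by 216 mm (y) outside, 32 mm tall, walls and floor 5 mm, so the inside is 156 by 206 mm. Its origin is the centre of its underside, on the bench. The board may lie in it either way round.
- pillar: Bystander: ivory pillar candle, 58 mm diameter, 118 mm tall, loose, between file and carton. Origin at the centre of its foot.
- jar: Bystander: low honey-coloured jar candle, 60 mm diameter, 60 mm tall, loose, between file and carton. Origin at the centre of its foot.
- tin: Bystander: aluminium tea-light tin, 44 mm diameter, 30 mm tall, loose, standing just beyond the lever end of the file. Origin at the centre of its foot.
- votive: Bystander: cream votive candle, 40 mm diameter, 45 mm tall, loose, standing close beside the carton's +y side. Origin at the centre of its foot.
- gift_box: Bystander: small cardboard box with a lid, 74 mm square, 70 mm tall, loose, at the left. Origin at the centre of its foot.
- tape_gun: Bystander: grey desk tape dispenser, 150 by 55 mm, 80 mm tall, loose, at the right. Origin at the centre of its foot.
Mind the look-alikes: they are no part of the job. Leave any black or pink look-alike of the board alone.

How it is judged (in metres and radians):
On the way, in this order (a step that is already met when the one before it is completed fails the run):
1. the lever is lifted to at least 0.9 rad (rings open) (value of joint lever above 0.9 rad and value of joint rings above 0.7 rad), for 0.2 s.
2. the board lies flat and released in the carton, the rings still open (z of board in the frame of carton below 0.012 m and horizontal distance between board and carton below 0.035 m and angle between board's own z axis and vertical below 0.08 rad and linear speed of board below 0.02 m/s and contact force between board and the fingers below 0.2 N and value of joint rings above 0.3 rad), for 0.2 s.
At the end, for the whole second after the job is handed in: The board lies flat (within 0.08 rad) and still on the floor of the carton, its underside less than 12 mm above the bench and its centre within 35 mm of the carton's centre, released; the lever is down and the rings are shut (both under 0.08 rad) (value of joint each of lever, rings below 0.08 rad and z of board in the frame of carton below 0.012 m and horizontal distance between board and carton below 0.035 m and angle between board's own z axis and vertical below 0.08 rad and linear speed of board below 0.02 m/s and contact force between board and the fingers below 0.2 N); the robot touches nothing.
It fails at once if the board is dropped: out of the fingers and falling faster than 0.7 m/s (contact force between board and the fingers below 0.1 N and linear speed of board above 0.7 m/s).
It fails at once if a bystander is shifted by more than 25 mm or knocked over (distance of any of pillar, jar, tin, votive, gift_box, tape_gun from where it was at the start of the episode above 0.025 m or angle between any of pillar, jar, tin, votive, gift_box, tape_gun's own z axis and vertical above 0.5 rad).
It also fails if it takes over 69 s, if anything falls off the work surface, if the arm or the gripper's body presses on something with over 40 N, if the wrist force passes 120 N, or if a joint passes its speed limit or range.

## Working session

There is one attempt and no reset: what is moved stays moved. The work goes in short steps, Python scripts to look and compute and a shell command to move; the robot and the scene stay as the last step left them, time stands still between calls to the robot, and variables do not carry over. Pictures are saved under pics/ and viewed, and the job is handed in when it is done.

```bash
ls; mkdir -p pics
python3 - <<'E'
from plant import *
import cv2
print(state())
for n in("scene","top"):
    p,d=read_camera(n); cv2.imwrite(f"pics/{n}0.png",p); print(n,camera_params(n))
print(camera_params("wrist"))
E
```

```text
pics
{'time': 0.0, 'joint_positions': array([6.83951954e+01, 2.16626113e+01, 4.56381859e+00, 7.30187043e+01,
       1.58431296e-03, 8.36806823e+01]), 'joint_velocities': array([ 0.03167077, -0.03976794,  0.05688146,  0.06388141, -0.08185969,
        0.0282419 ]), 'joint_torque': array([-1.98271257e-03, -4.63600373e+01,  2.69877005e+01,  2.07513501e-02,
       -1.18085491e-04,  1.24289946e-05]), 'eef_pos': array([0.1513842 , 0.55419333, 0.3029596 ]), 'tool_rot': array([[-9.64624120e-01,  2.63627951e-01, -7.80784608e-04],
       [ 2.63628986e-01,  9.64622289e-01, -1.89645521e-03],
       [ 2.53203634e-04, -2.03520389e-03, -9.99997897e-01]]), 'wrist_force': array([-0.47859482,  0.62513375, -0.11473284]), 'moment': array([ 0.01030776,  0.05792985, -0.01916351]), 'finger_gap': 0.08551969585199883}
scene {'mtx': array([[390.77252242,   0.        , 321.69434795],
       [  0.        , 390.77252242, 203.16754136],
       [  0.        ,   0.        ,   1.        ]]), 'rvec': array([ 1.15839263,  2.34747036, -1.01894125]), 'tvec': array([ 0.30147852, -0.19899086,  1.52324306])}
top {'mtx': array([[375.51460445,   0.        , 318.67394344],
       [  0.        , 375.51460445, 198.56897274],
       [  0.        ,   0.        ,   1.        ]]), 'rvec': array([ 2.11491727, -2.16774501,  0.17027554]), 'tvec': array([-0.01298102,  0.48875185,  1.10208398])}
{'mtx': array([[309.70691629,   0.        , 315.95594996],
       [  0.        , 309.70691629, 201.13796927],
       [  0.        ,   0.        ,   1.        ]]), 'tool_from_camera': array([[ 5.59197718e-04, -9.63849189e-01, -2.66447797e-01,
         6.69743064e-02],
       [ 9.99999725e-01,  4.09254902e-04,  6.18273298e-04,
        -2.50125657e-05],
       [-4.86877150e-04, -2.66448070e-01,  9.63849153e-01,
        -7.09103406e-02],
       [ 0.00000000e+00,  0.00000000e+00,  0.00000000e+00,
         1.00000000e+00]])}
```

View pics/top0.png

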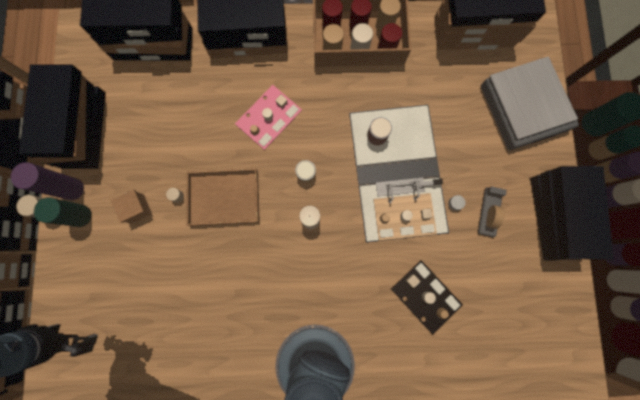

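View pics/scene0.png

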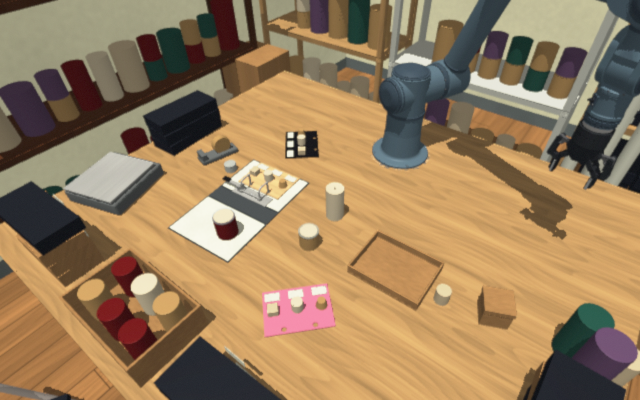

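```bash
cat > h.py <<'E'
import numpy as np, cv2
from plant import *
def ext(n):
    c=camera_params(n); R=cv2.Rodrigues(c["rvec"])[0]; return c["mtx"],R,np.asarray(c["tvec"]).reshape(3)
def cloud(n,d):
    K,R,t=ext(n); v,u=np.mgrid[0:400,0:640]
    P=np.stack([(u-K[0,2])/K[0,0]*d,(v-K[1,2])/K[1,1]*d,d],-1)
    return (P-t)@R
def ray_z(n,u,v,z):
    K,R,t=ext(n); r=R.T@np.array([(u-K[0,2])/K[0,0],(v-K[1,2])/K[1,1],1.]); o=-R.T@t
    return o+r*(z-o[2])/r[2]
def proj(n,X):
    K,R,t=ext(n); q=(np.atleast_2d(X)@R.T+t)@K.T; return q[:,:2]/q[:,2:]
E
python3 - <<'E'
from h import *
p,d=read_camera("top"); C=cloud("top",d); np.save("C.npy",C); cv2.imwrite("pics/top1.png",cv2.resize(p[90:260,330:500],None,fx=4.5,fy=3.5 if 0 else 3.5,interpolation=cv2.INTER_CUBIC))
for n in "file lever_tab board board_grip carton pillar jar tin votive gift_box tape_gun".split():
    for r in outline_of(n,"top")[:3]:
        m=r["region"]; P=C[m&(d>0)]
        print(n,round(r["p"],2),np.round(r["centre"]),m.sum(),"med",np.round(np.median(P,0),3),"lo",np.round(np.percentile(P,3,axis=0),3),"hi",np.round(np.percentile(P,97,axis=0),3))
E
```

```text
file 0.63 [396. 160.] 8483 med [ 0.615 -0.271  0.004] lo [ 0.395 -0.404 -0.001] hi [ 0.776 -0.149  0.08 ]
board 0.92 [425. 296.] 2675 med [ 0.188 -0.339  0.005] lo [ 0.103 -0.423 -0.   ] hi [ 0.272 -0.258  0.036]
board 0.7 [405. 218.] 2430 med [ 0.428 -0.287  0.008] lo [ 0.37  -0.374  0.003] hi [ 0.493 -0.204  0.039]
board 0.65 [267. 118.] 2166 med [0.764 0.132 0.004] lo [ 0.681  0.047 -0.001] hi [0.85  0.213 0.035]
board_grip 0.97 [428. 294.] 2635 med [ 0.188 -0.34   0.005] lo [ 0.104 -0.421  0.   ] hi [ 0.272 -0.26   0.036]
board_grip 0.8 [403. 219.] 2355 med [ 0.428 -0.288  0.008] lo [ 0.371 -0.374  0.003] hi [ 0.491 -0.205  0.039]
board_grip 0.64 [269. 116.] 2086 med [0.764 0.131 0.004] lo [ 0.684  0.051 -0.001] hi [0.851 0.213 0.035]
carton 0.9 [222. 198.] 3903 med [0.506 0.275 0.005] lo [0.424 0.166 0.001] hi [0.584 0.376 0.032]
pillar 0.8 [308. 217.] 362 med [0.424 0.002 0.116] lo [ 0.401 -0.022  0.03 ] hi [0.452 0.026 0.12 ]
jar 0.19 [174. 195.] 198 med [0.511 0.41  0.043] lo [0.494 0.398 0.002] hi [0.528 0.433 0.048]
tin 0.66 [394. 156.] 8325 med [ 0.614 -0.27   0.004] lo [ 0.395 -0.404 -0.001] hi [ 0.776 -0.151  0.08 ]
tin 0.62 [458. 202.] 198 med [ 0.466 -0.445  0.029] lo [ 0.45  -0.468  0.004] hi [ 0.487 -0.428  0.034]
votive 0.54 [174. 196.] 213 med [0.511 0.412 0.043] lo [ 0.494  0.398 -0.   ] hi [0.53  0.437 0.048]
gift_box 0.93 [131. 207.] 943 med [0.475 0.532 0.068] lo [0.435 0.498 0.003] hi [0.517 0.58  0.072]
gift_box 0.58 [404. 215.] 2319 med [ 0.429 -0.287  0.008] lo [ 0.372 -0.373  0.003] hi [ 0.491 -0.206  0.039]
tape_gun 0.59 [490. 212.] 1110 med [ 0.433 -0.543  0.022] lo [ 0.369 -0.59   0.   ] hi [ 0.507 -0.516  0.08 ]
```

View pics/top1.png

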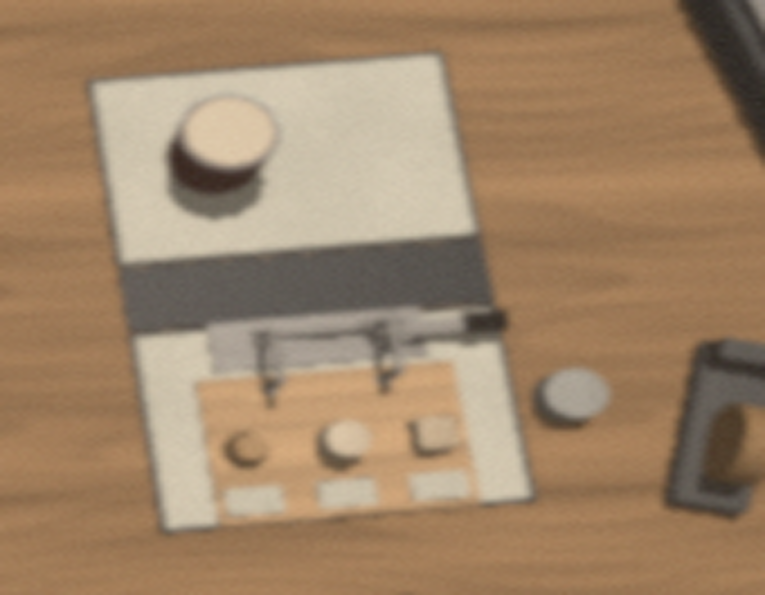

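Run:
```python
from h import *
C=np.load("C.npy")
cr=np.array([(92,78),(442,53),(535,498),(165,530)])/[4.5,3.5]+[330,90]-0.5*0
W=np.array([ray_z("top",u,v,0.003)[:2] for u,v in cr])
L=np.array([(.332,.13),(.332,-.13),(-.09,-.13),(-.09,.13)])
def fit(L,W):
    l=L-L.mean(0);w=W-W.mean(0);a=np.arctan2((l[:,0]*w[:,1]-l[:,1]*w[:,0]).sum(),(l*w).sum())
    R=np.array([[np.cos(a),-np.sin(a)],[np.sin(a),np.cos(a)]]);t=W.mean(0)-R@L.mean(0);return a,R,t,W-(L@R.T+t)
a,R,t,res=fit(L,W)
print("file",t,np.degrees(a),res)
for n,l in dict(tab=(.07,-.112),hinge=(.07,-.05),p1=(.03,.04),p2=(.03,-.04),board=(-.023,0)).items(): print(n,R@l+t)
np.save("file.npy",np.r_[t,a])
# wax top: points near board z>0.036
p,d=read_camera("top");C=cloud("top",d)
b=R@[-.023,0]+t
for nm,l,zz in(("mid",(0,0),.034),("sq",(0,-.064),.023)):
    c=b+R@l; m=(np.hypot(C[...,0]-c[0],C[...,1]-c[1])<.03)&(C[...,2]>zz)&(C[...,2]<.05)&(C[...,2]>0)
    P=C[m];print(nm,c,"meas",P.mean(0),(P.min(0)+P.max(0))/2,m.sum())
c=R@[.07,-.112]+t
m=(abs(C[...,0]-c[0])<.03)&(abs(C[...,1]-c[1])<.04)&(C[...,2]>.02)
print("tab pts",C[m].mean(0),C[m].min(0),C[m].max(0))
# carton
m=(C[...,2]>.025)&(C[...,2]<.04)&(C[...,0]>.38)&(C[...,0]<.62)&(C[...,1]>.14)&(C[...,1]<.395)
P=C[m][:,:2].astype(np.float32);print("carton",cv2.minAreaRect(P))
for nm,c in dict(pillar=(.42,0),jar=(.55,.01),tin=(.466,-.447),votive=(.51,.41)).items():
    m=np.hypot(C[...,0]-c[0],C[...,1]-c[1])<.05
    zt=np.percentile(C[m][:,2],97);q=C[m&(C[...,2]>zt-.01)];print(nm,zt,q.mean(0))
w,_=read_camera("scene");cv2.imwrite("pics/sc1.png",cv2.resize(w[140:270,160:340],None,fx=4,fy=4,interpolation=cv2.INTER_CUBIC))
```

```text
file [ 0.45527154 -0.28969687] 4.666408484573853 [[-0.00061631 -0.00229346]
 [-0.00351701  0.00243493]
 [ 0.00238468  0.00191562]
 [ 0.00174864 -0.00205709]]
tab [ 0.53415118 -0.39563083]
hinge [ 0.52910722 -0.33383634]
p1 [ 0.48191793 -0.24738883]
p2 [ 0.48842627 -0.32712365]
board [ 0.43234778 -0.29156802]
mid [ 0.43234778 -0.29156802] meas [ 0.43225618 -0.28848346  0.04058219] [ 0.43166236 -0.28920184  0.03986424] 87
sq [ 0.43755445 -0.35535587] meas [ 0.43722632 -0.35209923  0.02888895] [ 0.43738677 -0.35272551  0.02865483] 84
tab pts [ 0.53386099 -0.38381123  0.02859742] [ 0.525027   -0.40805729  0.02158744] [ 0.54521172 -0.3556617   0.03551424]
carton ((0.5047603249549866, 0.27135226130485535), (0.16708946228027344, 0.21495431661605835), 1.5721276998519897)
pillar 0.1190676602883855 [0.42858998 0.00277688 0.11599834]
jar 0.06283632573803068 [0.57217832 0.01374625 0.05999899]
tin 0.03170219984389377 [ 0.46908122 -0.44808127  0.0293491 ]
votive 0.04659476349697853 [0.5129767  0.41706511 0.04401684]
```

View pics/sc1.png

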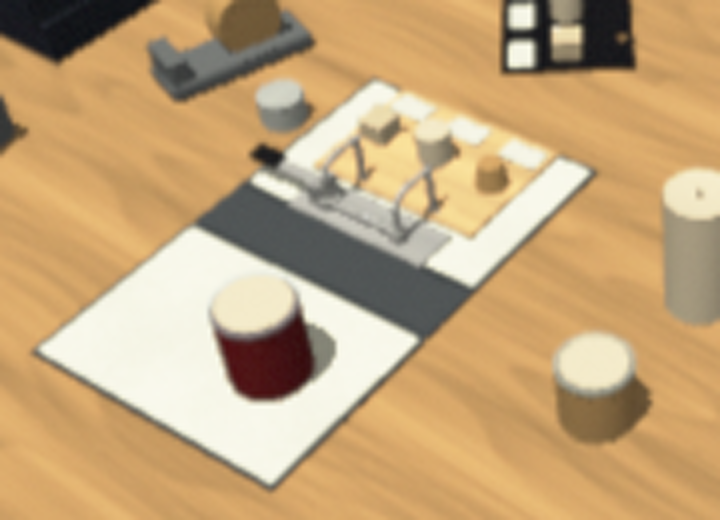

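The target is the plywood board at top (405,215), which lies on the file's posts. The black one at (427,296) and the pink one at (268,117) are loose look-alikes off the file. I'll move towards the tab.

```bash
python3 -m inch '[[[3.7,-3.8,0],-0.122,0.4],[[3.7,-3.8,0],-0.122,0.4],[[3.7,-3.8,0],-0.122,0.4],[[3.7,-3.8,0],-0.122,0.4],[[3.7,-3.8,0],-0.122,0.4]]' 40
python3 -m inch '[[[3.7,-3.8,0],-0.122,0.4],[[3.7,-3.8,0],-0.122,0.4],[[3.7,-3.8,0],-0.122,0.4],[[1,-5,0],-0.122,0.4],[[1,-5,0],-0.122,0.4]]'
```

```text
time: 1.42
eef_pos: [0.3376, 0.3634, 0.3041]
tool_rot: [[-0.637, 0.771, 0.001], [0.771, 0.637, 0.001], [-0.0, 0.001, -1.0]]
wrist_force: [0.6, 0.5, -0.2]
finger_gap: 0.0514
time: 2.05
eef_pos: [0.4682, 0.1491, 0.304]
tool_rot: [[-0.08, 0.997, 0.001], [0.997, 0.08, 0.0], [-0.0, 0.001, -1.0]]
wrist_force: [0.9, 0.4, -0.7]
finger_gap: 0.0516
```

```bash
python3 -m inch '[[[1,-5,0],0,0.4],[[1,-5,0],0,0.4],[[1,-5,0],0,0.4],[[1,-5,0],0,0.4],[[1,-5,0],0,0.4]]'
python3 -m inch '[[[0,-5,0],0,0.4],[[0,-5,0],0,0.4],[[0,-5,0],0,0.4],[[0,-5,0],0,0.4],[[0,0,0],0,0.4]]'
```

```text
time: 2.68
eef_pos: [0.5178, -0.101, 0.3041]
tool_rot: [[-0.084, 0.996, 0.001], [0.996, 0.084, -0.0], [-0.0, 0.001, -1.0]]
wrist_force: [0.7, -0.3, 0.5]
finger_gap: 0.051
time: 3.3
eef_pos: [0.5173, -0.3027, 0.3034]
tool_rot: [[-0.079, 0.997, 0.0], [0.997, 0.079, -0.001], [-0.001, 0.0, -1.0]]
wrist_force: [0.8, 0.9, 0.6]
finger_gap: 0.0514
```

```bash
cat >> h.py <<'E'
def wcloud(s,d):
    c=camera_params("wrist");K=c["mtx"];v,u=np.mgrid[0:400,0:640]
    x=(u-K[0,2])/K[0,0];y=(v-K[1,2])/K[1,1];r=np.hypot(x,y)+1e-9
    k=np.tan(np.minimum(r,1.5))/r
    P=np.stack([x*k*d,y*k*d,d,np.ones_like(d)],-1)@c["tool_from_camera"].T
    return P[...,:3]@np.asarray(s["tool_rot"]).T+s["eef_pos"]
E
cat > w.py <<'E'
from h import *
import sys
s=state();p,d=read_camera("wrist");C=wcloud(s,d);C[d<=0]=np.nan
np.save("W.npy",C);cv2.imwrite(f"pics/{sys.argv[1]}.png",p)
# orthophoto 1 px = 0.5mm  around given centre x,y,half,zmin
E
python3 w.py w1
python3 - <<'E'
from h import *
C=np.load("W.npy")
r=outline_of("lever_tab","wrist")
for q in r: P=C[q["region"]];print(q["p"],q["centre"],np.nanmedian(P,0),q["region"].sum())
m=(C[...,0]>.51)&(C[...,0]<.56)&(C[...,1]<-.37)&(C[...,1]>-.43)&(C[...,2]>.022)&(C[...,2]<.05)
P=C[m];print(m.sum(),P.mean(0),np.percentile(P,3,axis=0),np.percentile(P,97,axis=0))
E
```

```text
0.89 [325.1, 233.6] [ 0.53413187 -0.37380182  0.02871227] 750
408 [ 0.53582456 -0.38782468  0.03074035] [ 0.52758952 -0.4044135   0.02623658] [ 0.54491526 -0.37157932  0.03319205]
```

View pics/w1.png

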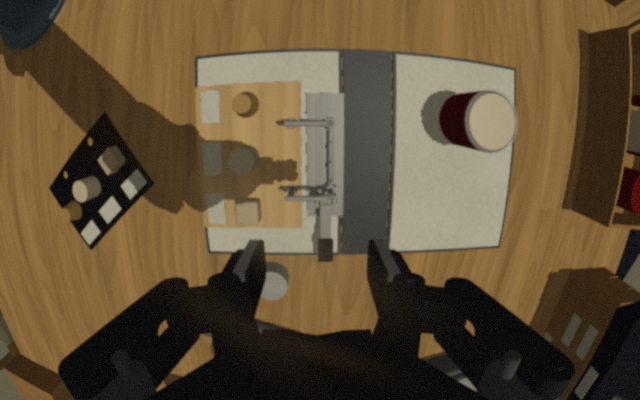

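Run:
```python
from h import *
C=np.load("W.npy");p=cv2.imread("pics/w1.png")
g=p.max(2);m=np.zeros_like(g,bool);m[225:275,310:345]=g[225:275,310:345]<60
m&=(C[...,2]>.02)
P=C[m];print(m.sum(),np.median(P,0),np.percentile(P,2,axis=0),np.percentile(P,98,axis=0))
cv2.imwrite("pics/w1c.png",cv2.resize(p[170:300,230:400],None,fx=4,fy=4))
f=np.load("file.npy");
# check wax
for nm,c in(("mid",(.432,-.290)),("sq",(.437,-.354)),("cone",(.427,-.226))):
    m=(np.hypot(C[...,0]-c[0],C[...,1]-c[1])<.03)&(C[...,2]>.02)
    P=C[m];zt=np.nanpercentile(P[:,2],95);P=P[P[:,2]>zt-.004];print(nm,P.mean(0),(P.min(0)+P.max(0))/2)
```

```text
246 [ 0.5361596  -0.38881666  0.03185752] [ 0.52819295 -0.40231128  0.02796674] [ 0.543403   -0.37752314  0.03361209]
mid [ 0.45685082 -0.29728736  0.33607514] [ 0.45498434 -0.29955251  0.33619438]
sq [ 0.43897165 -0.35188232  0.02969955] [ 0.43872676 -0.35206626  0.02949874]
cone [ 0.42886827 -0.22509405  0.03170671] [ 0.42852285 -0.22507847  0.03143783]
```

View pics/w1c.png

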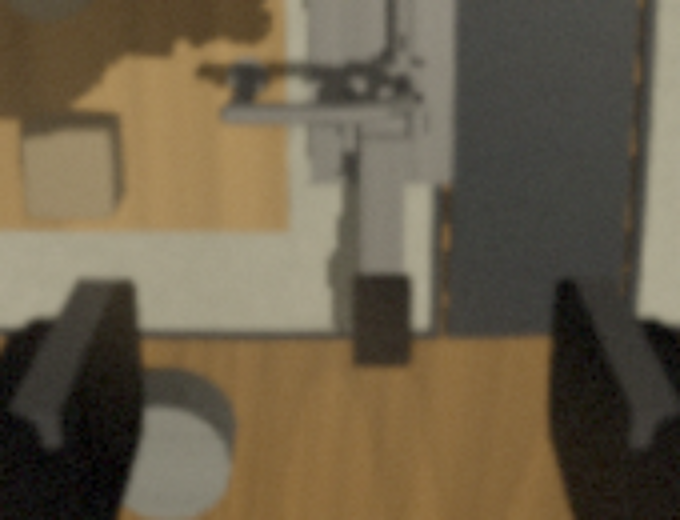

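The wrist view shows the black tab at about (326,250), near world (0.535, -0.391). I'll go above it and then straight down.

```bash
python3 -m inch '[[[0.9,-4.4,0],0,0.5],[[0.9,-4.5,-2],0,0.5],[[0,0,-4],0,0.5],[[0,0,-4],0,0.5],[[0,0,0],0,0.5]]'
python3 w.py w2;python3 - <<'E'
from h import *
C=np.load("W.npy");p=cv2.imread("pics/w2.png")
g=p.max(2);print(state()["finger_gap"])
m=(g<70)&(abs(C[...,0]-.535)<.014)&(abs(C[...,1]+.391)<.025)&(C[...,2]>.02)&(C[...,2]<.04)
P=C[m];print(m.sum(),np.median(P,0),np.percentile(P,2,axis=0),np.percentile(P,98,axis=0))
E
```

```text
time: 4.03
eef_pos: [0.534, -0.3851, 0.2004]
tool_rot: [[-0.086, 0.996, -0.006], [0.996, 0.086, 0.006], [0.006, -0.006, -1.0]]
wrist_force: [-0.8, 0.6, 1.0]
finger_gap: 0.0427
0.042640251070138746
841 [ 0.53555424 -0.38863294  0.03160324] [ 0.52742161 -0.40522003  0.02618099] [ 0.54424512 -0.37128925  0.03306537]
```

View pics/w2.png

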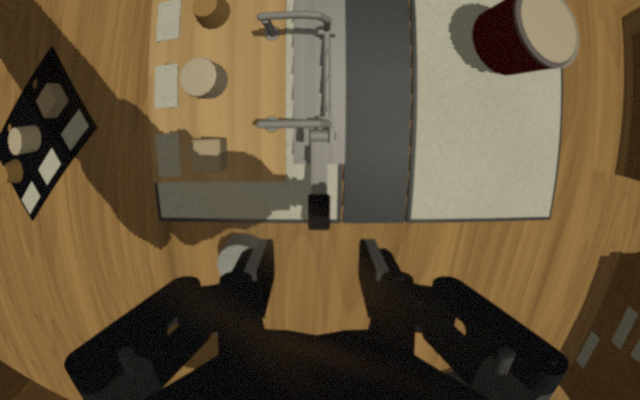

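```bash
python3 -m inch '[[[0.1,-0.1,-4],0,0.5],[[0,0,-3],0,0.5],[[0,0,-2],0,0.5],[[0,0,0],0,0.5],[[0,0,0],0,0.5]]'
```

```text
time: 4.7
eef_pos: [0.538, -0.3899, 0.1167]
tool_rot: [[-0.084, 0.996, 0.003], [0.996, 0.084, -0.003], [-0.003, 0.003, -1.0]]
wrist_force: [-0.5, -0.2, -0.1]
finger_gap: 0.0427
```

```bash
python3 -m inch '[[[-0.2,0,-2],0,0.5],[[0,0,-1.6],0,0.5],[[0,0,0],0,0.5],[[0,0,0],0,1],[[0,0,0],0,1]]' 40
python3 -m inch '[[[0,0,0],0,1],[[0,0,0],0,1]]'
python3 w.py w3
```

```text
time: 5.32
eef_pos: [0.5352, -0.3897, 0.0789]
tool_rot: [[-0.084, 0.996, 0.002], [0.996, 0.084, -0.001], [-0.001, 0.001, -1.0]]
wrist_force: [1.1, 0.3, 0.5]
finger_gap: 0.0173
time: 5.58
eef_pos: [0.5353, -0.3897, 0.0789]
tool_rot: [[-0.084, 0.996, 0.002], [0.996, 0.084, -0.001], [-0.001, 0.002, -1.0]]
wrist_force: [1.1, 1.6, 3.6]
finger_gap: 0.0172
```

View pics/w3.png

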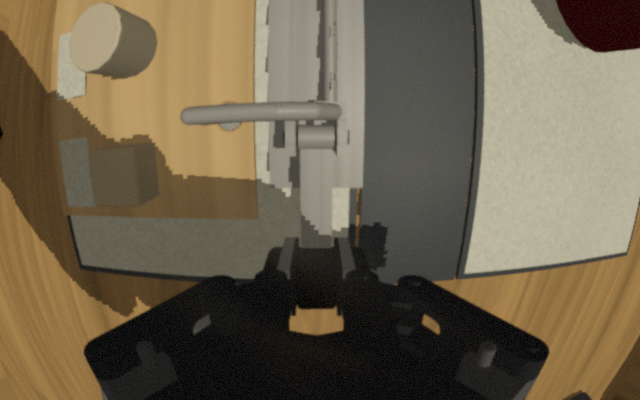

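```bash
python3 -m inch '[[[0,0.09,0.77],0,1],[[-0.01,0.18,0.75],0,1],[[-0.02,0.27,0.73],0,1],[[-0.03,0.36,0.69],0,1],[[0,0,0],0,1]]'
python3 -m inch '[[[-0.04,0.44,0.64],0,1],[[-0.04,0.52,0.57],0,1],[[-0.05,0.59,0.51],0,1],[[-0.05,0.64,0.43],0,1],[[0,0,0],0,1]]'
```

```text
time: 6.25
eef_pos: [0.5344, -0.3803, 0.107]
tool_rot: [[-0.084, 0.996, 0.001], [0.996, 0.084, -0.0], [-0.0, 0.001, -1.0]]
wrist_force: [2.8, -0.8, -4.4]
finger_gap: 0.0169
time: 6.88
eef_pos: [0.5326, -0.3586, 0.1288]
tool_rot: [[-0.084, 0.996, 0.001], [0.996, 0.084, -0.001], [-0.001, 0.001, -1.0]]
wrist_force: [3.5, -1.1, -3.4]
finger_gap: 0.0171
```

```bash
python3 -m inch '[[[-0.02,0.25,0.15],0,1],[[0,0.05,0.05],0,1],[[0,0,0],0,1]]'
python3 w.py w4
python3 - <<'E'
from h import *
p,_=read_camera("scene");cv2.imwrite("pics/sc2.png",cv2.resize(p[140:270,160:340],None,fx=4,fy=4,interpolation=cv2.INTER_CUBIC))
E
```

```text
time: 7.25
eef_pos: [0.5323, -0.3561, 0.1303]
tool_rot: [[-0.084, 0.996, 0.001], [0.996, 0.084, -0.001], [-0.001, 0.001, -1.0]]
wrist_force: [4.8, -3.2, -7.0]
finger_gap: 0.017
```

View pics/sc2.png

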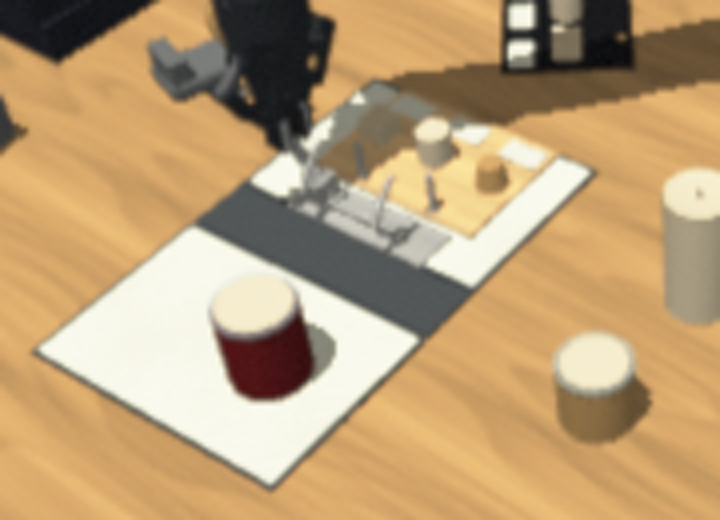

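View pics/w4.png

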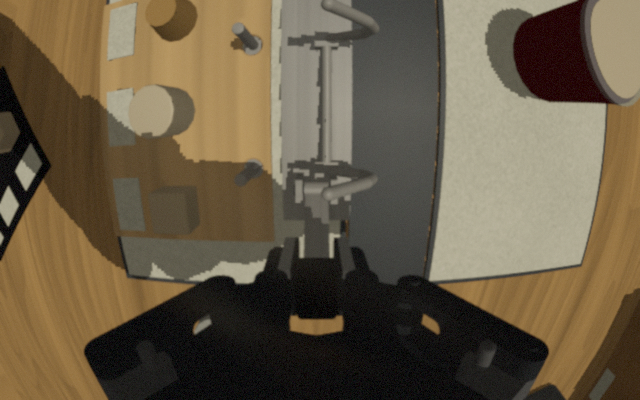

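```bash
python3 -m inch '[[[0,0,0],0,0.5],[[0,0,0],0,0.5],[[0,0,3],0,0.5],[[0,0,3],0,0.5],[[0,0,2],0,0.4]]'
python3 -m inch '[[[-3.3,2.2,0],0,0.35],[[-3.3,2.3,0],0,0.35],[[-3.3,2.2,0],0,0.35],[[0,0,0],0,0.35],[[0,0,0],0,0.35]]'
python3 w.py w5
python3 - <<'E'
from h import *
C=np.load("W.npy")
for nm,c,z in(("mid",(.433,-.289),.041),("sq",(.438,-.352),.029),("cone",(.4287,-.225),.031)):
    m=(np.hypot(C[...,0]-c[0],C[...,1]-c[1])<.03)&(C[...,2]>z-.005)&(C[...,2]<z+.006)
    P=C[m];print(nm,m.sum(),P.mean(0),(P.min(0)+P.max(0))/2,np.ptp(P,0))
E
```

```text
time: 7.98
eef_pos: [0.5319, -0.3555, 0.2126]
tool_rot: [[-0.084, 0.996, 0.001], [0.996, 0.084, -0.001], [-0.001, 0.001, -1.0]]
wrist_force: [-0.5, 0.2, 0.0]
finger_gap: 0.0516
time: 8.6
eef_pos: [0.4334, -0.2888, 0.2114]
tool_rot: [[-0.084, 0.996, 0.001], [0.996, 0.084, -0.001], [-0.001, 0.001, -1.0]]
wrist_force: [0.3, 0.1, 0.6]
finger_gap: 0.0557
mid 1168 [ 0.43327379 -0.28767529  0.04165238] [ 0.43333431 -0.28846926  0.03981588] [0.03102241 0.03105054 0.00749611]
sq 889 [ 0.43850404 -0.35054545  0.02941694] [ 0.4383702  -0.35156642  0.02797899] [0.03035918 0.02956749 0.00794382]
cone 664 [ 0.42815131 -0.22494966  0.03140972] [ 0.42829532 -0.22495113  0.02996291] [0.02393279 0.02265708 0.00792004]
```

View pics/w5.png

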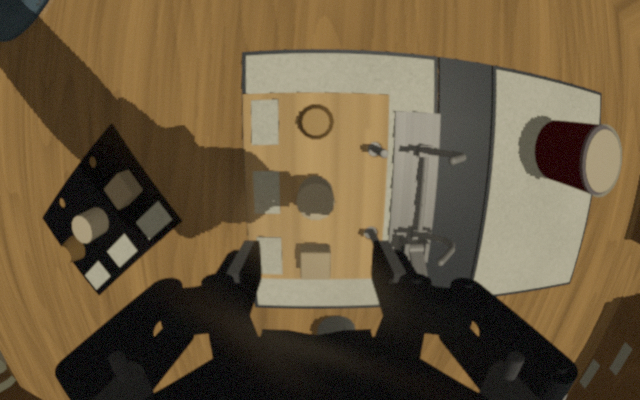

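The target is confirmed: this is the plywood board on the posts, with the middle wax at (315,195) and the rings leaning open. The black look-alike at (110,215) is off the file. I'll descend and grip.

```bash
python3 -m inch '[[[0,0,-4.5],0,0.35],[[0,0,-4.5],0,0.35],[[0,0,-2.5],0,0.35],[[0,0,-1.6],0,0.35],[[0,0,0],0,0.35]]'
python3 -m inch '[[[0,0,0],0,1],[[0,0,0],0,1],[[0,0,0],0,1],[[0,0,0],0,1]]' 60
```

```text
time: 9.28
eef_pos: [0.4332, -0.2886, 0.0786]
tool_rot: [[-0.084, 0.996, -0.001], [0.996, 0.084, 0.001], [0.001, -0.001, -1.0]]
wrist_force: [-0.0, 0.8, 0.0]
finger_gap: 0.0552
time: 9.78
eef_pos: [0.4341, -0.2893, 0.081]
tool_rot: [[-0.084, 0.996, 0.002], [0.996, 0.084, -0.002], [-0.002, 0.002, -1.0]]
wrist_force: [1.7, -0.8, 4.7]
finger_gap: 0.0308
```

```bash
python3 -m inch '[[[0,0,0.5],0,1],[[0,0,1],0,1],[[0,0,1.5],0,1],[[0,0,1.5],0,1],[[0,0,0],0,1]]'
```

```text
time: 10.4
eef_pos: [0.4341, -0.2893, 0.1267]
tool_rot: [[-0.084, 0.996, 0.003], [0.996, 0.084, -0.002], [-0.003, 0.003, -1.0]]
wrist_force: [0.1, -0.2, -2.0]
finger_gap: 0.0307
```

```bash
python3 w.py w6
```

```text
(no output)
```

View pics/w6.png

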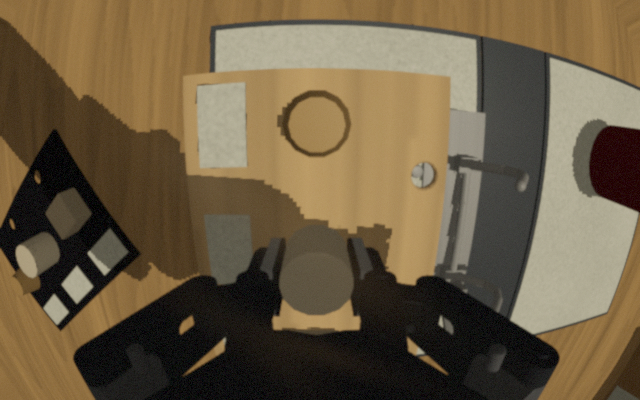

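```bash
python3 -m inch '[[[0,0,3],0,1],[[0,0,3.5],0,1],[[0,0,3.5],0,1],[[0,0,2.3],0,1],[[0,0,0],0,1]]'
python3 -m inch '[[[0.3,2,0],0,1],[[0.5,4,0],0,1],[[0.6,4.5,0],0,1],[[0.7,5,0],0,1],[[0.7,5,0],0,1]]'
python3 -m inch '[[[0.7,5,0],0,1],[[0.7,5,0],0,1],[[0.7,5,0],0,1],[[0.7,5,0],-0.015,1],[[0.6,5,0],-0.02,1]]'
```

```text
time: 11.08
eef_pos: [0.4338, -0.2891, 0.2491]
tool_rot: [[-0.084, 0.996, 0.003], [0.996, 0.084, -0.002], [-0.002, 0.002, -1.0]]
wrist_force: [-0.4, 0.2, -2.0]
finger_gap: 0.0307
time: 11.7
eef_pos: [0.4597, -0.0806, 0.246]
tool_rot: [[-0.084, 0.996, -0.003], [0.996, 0.084, 0.002], [0.002, -0.003, -1.0]]
wrist_force: [-0.1, 0.3, -1.7]
finger_gap: 0.0308
time: 12.32
eef_pos: [0.4932, 0.1689, 0.2459]
tool_rot: [[-0.049, 0.999, -0.003], [0.999, 0.049, -0.0], [-0.0, -0.003, -1.0]]
wrist_force: [0.2, -0.1, -0.8]
finger_gap: 0.0306
```

```bash
python3 -m inch '[[[0.5,5,0],-0.02,1],[[0.3,3.5,0],0,1],[[0,1.5,0],0,1],[[0,0,0],0,1],[[0,0,0],0,1]]'
python3 w.py w7
python3 - <<'E'
from h import *
p,d=read_camera("top");cv2.imwrite("pics/t2.png",cv2.resize(p[140:260,140:320],None,fx=4,fy=4,interpolation=cv2.INTER_CUBIC))
p,d=read_camera("scene");cv2.imwrite("pics/sc3.png",p)
E
```

```text
time: 12.95
eef_pos: [0.5025, 0.2655, 0.2473]
tool_rot: [[-0.028, 1.0, -0.001], [1.0, 0.028, -0.001], [-0.001, -0.001, -1.0]]
wrist_force: [0.3, 0.1, -1.8]
finger_gap: 0.0307
```

View pics/w7.png

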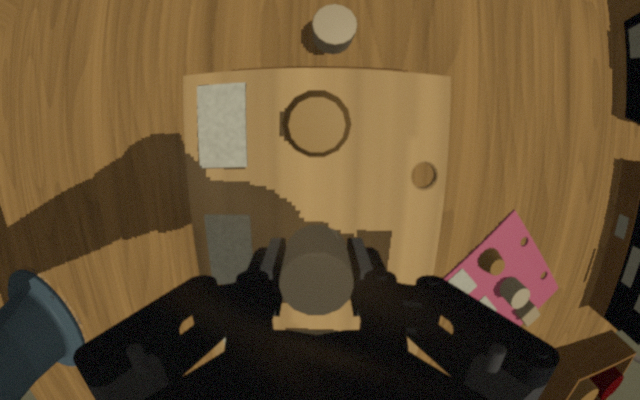

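View pics/sc3.png

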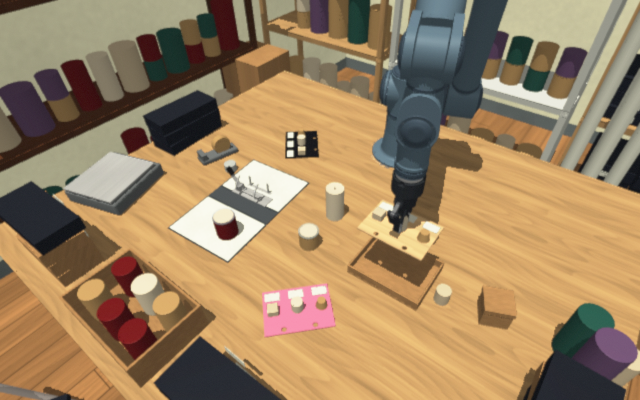

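```bash
python3 -m inch '[[[0.2,0.5,-2],0,1],[[0,0,-4],0,1],[[0,0,-4],0,1],[[0,0,-2],0,1],[[0,0,0],0,1]]'
python3 - <<'E'
from h import *
s=state();print(s["eef_pos"])
p,d=read_camera("scene");C=cloud("scene",d);cv2.imwrite("pics/sc4.png",cv2.resize(p[200:330,320:500],None,fx=4,fy=4,interpolation=cv2.INTER_CUBIC))
E
```

```text
time: 13.72
eef_pos: [0.5037, 0.2703, 0.1262]
tool_rot: [[-0.028, 1.0, -0.004], [1.0, 0.028, -0.002], [-0.002, -0.004, -1.0]]
wrist_force: [-0.8, 0.4, -1.9]
finger_gap: 0.0308
[0.5036933  0.27025237 0.126219  ]
```

View pics/sc4.png

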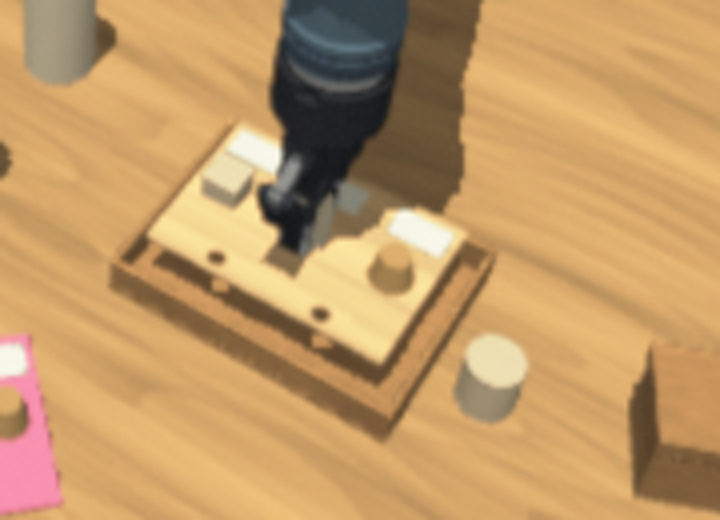

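```bash
python3 -m inch '[[[0.1,0.1,-1.5],0,1],[[0,0,-1.5],0,1],[[0,0,-0.8],0,1],[[0,0,-0.3],0,1],[[0,0,0],0,1]]'
```

```text
time: 14.4
eef_pos: [0.5059, 0.2726, 0.0867]
tool_rot: [[-0.029, 1.0, -0.0], [1.0, 0.029, -0.0], [-0.0, -0.0, -1.0]]
wrist_force: [-0.3, -0.1, -2.4]
finger_gap: 0.0309
```

```bash
python3 -m inch '[[[0,0,-0.2],0,1],[[0,0,0],0,1],[[0,0,-0.1],0,1],[[0,0,0],0,1]]'
```

```text
time: 14.9
eef_pos: [0.506, 0.2726, 0.0838]
tool_rot: [[-0.029, 1.0, 0.0], [1.0, 0.029, -0.0], [-0.0, 0.0, -1.0]]
wrist_force: [-0.3, -0.8, -1.5]
finger_gap: 0.0304
```

```bash
python3 -m inch '[[[0,0,-0.1],0,1],[[0,0,0],0,1],[[0,0,-0.1],0,1],[[0,0,0],0,1]]'
```

```text
time: 15.4
eef_pos: [0.5061, 0.2727, 0.083]
tool_rot: [[-0.029, 1.0, 0.001], [1.0, 0.029, 0.0], [0.0, 0.001, -1.0]]
wrist_force: [-3.0, -1.1, 7.7]
finger_gap: 0.0307
```

Contact (+7.7 N). I'll release gently and withdraw upward.

```bash
python3 -m inch '[[[0,0,0],0,0.6],[[0,0,0],0,0.5],[[0,0,0.3],0,0.4],[[0,0,1],0,0.35],[[0,0,2],0,0.35]]'
python3 -m inch '[[[0,0,4],0,0.35],[[0,0,5],0,0.35],[[0,0,4],0,0.35],[[0,0,0],0,0.4],[[0,0,0],0,0.4]]'
python3 w.py w8
python3 - <<'E'
from h import *
p,d=read_camera("scene");cv2.imwrite("pics/sc5.png",cv2.resize(p[200:330,320:500],None,fx=4,fy=4,interpolation=cv2.INTER_CUBIC))
C=np.load("W.npy")
for nm,c in(("mid",(.506,.2725)),("sq",(.508,.2085)),("cone",(.504,.3365))):
    m=(np.hypot(C[...,0]-c[0],C[...,1]-c[1])<.03)
    P=C[m];P=P[(P[:,2]>.02)&(P[:,2]<.06)];zt=np.nanpercentile(P[:,2],95);P=P[P[:,2]>zt-.006];print(nm,zt,(P.min(0)+P.max(0))/2)
bm=(abs(C[...,0]-.49)<.12)&(abs(C[...,1]-.27)<.12)&(C[...,2]>.006)&(C[...,2]<.014)
P=C[bm];A=np.c_[P[:,:2],np.ones(len(P))];print("plane",np.linalg.lstsq(A,P[:,2],rcond=None)[0],np.median(P,0),len(P))
E
```

```text
time: 16.02
eef_pos: [0.5055, 0.2724, 0.1149]
tool_rot: [[-0.029, 1.0, -0.001], [1.0, 0.029, -0.001], [-0.001, -0.001, -1.0]]
wrist_force: [-0.2, 0.1, 0.7]
finger_gap: 0.0556
time: 16.65
eef_pos: [0.5058, 0.2725, 0.2447]
tool_rot: [[-0.029, 1.0, 0.0], [1.0, 0.029, -0.0], [-0.0, 0.0, -1.0]]
wrist_force: [0.1, -0.1, -1.1]
finger_gap: 0.0508
mid 0.0449912289825317 [0.50681222 0.27334605 0.04241406]
sq 0.03290294689105522 [0.50862607 0.21035194 0.0308298 ]
cone 0.03497631934039109 [0.50496171 0.33676391 0.03256456]
plane [-0.00355233 -0.00247334  0.01211776] [0.5060248  0.2888617  0.00987618] 21956
```

View pics/w8.png

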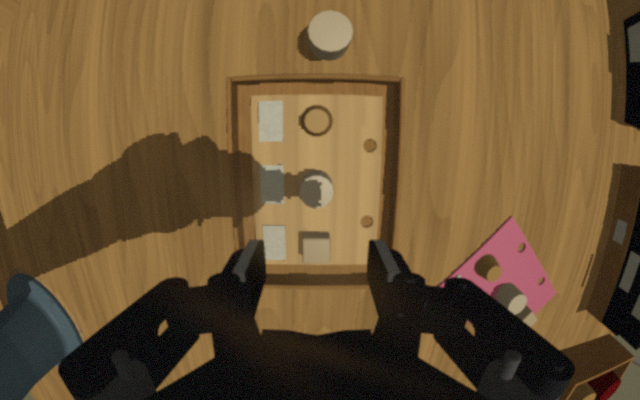

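View pics/sc5.png

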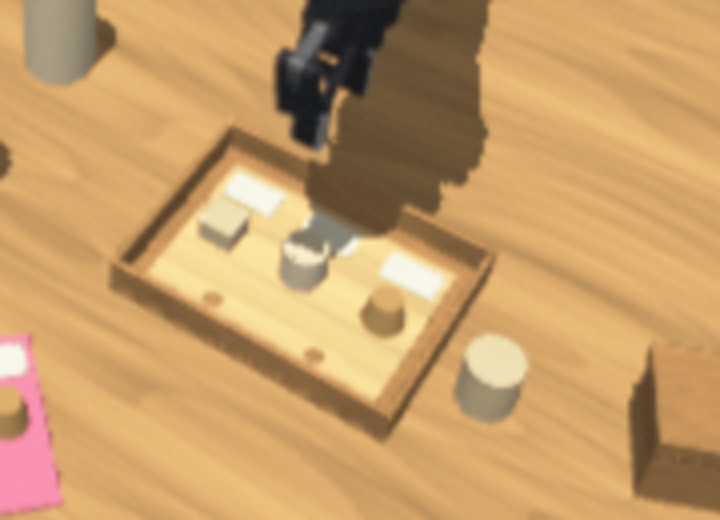

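The board lies flat on the carton floor with its middle wax at (316,190) in the wrist picture. Next I'll go back to the lever.

```bash
python3 -m inch '[[[0.2,-3,0.5],0.02,0.5],[[0.2,-5,0],0.02,0.5],[[0.2,-5,0],0.015,0.5],[[0.2,-5,0],0,0.5],[[0.2,-5,0],0,0.5]]'
python3 -m inch '[[[0.2,-5,0],0,0.5],[[0.2,-5,0],0,0.5],[[0.2,-5,0],0,0.5],[[0.2,-5,0],0,0.5],[[0.2,-5,0],0,0.5]]'
python3 -m inch '[[[0.2,-5,0],0,0.5],[[0.2,-5,0],0,0.5],[[0.2,-4,0],0,0.5],[[0.1,-1,0],0,0.5],[[0,0,0],0,0.5]]'
python3 w.py w9
```

```text
time: 17.38
eef_pos: [0.515, 0.0411, 0.2483]
tool_rot: [[-0.084, 0.996, -0.003], [0.996, 0.084, 0.0], [0.0, -0.003, -1.0]]
wrist_force: [0.8, -1.5, 0.2]
finger_gap: 0.0427
time: 18.0
eef_pos: [0.5251, -0.2087, 0.2482]
tool_rot: [[-0.084, 0.996, -0.002], [0.996, 0.084, 0.002], [0.002, -0.002, -1.0]]
wrist_force: [0.5, 0.4, 0.3]
finger_gap: 0.0429
time: 18.62
eef_pos: [0.5325, -0.3571, 0.2484]
tool_rot: [[-0.083, 0.997, -0.002], [0.997, 0.083, 0.002], [0.002, -0.001, -1.0]]
wrist_force: [-0.0, 0.3, 0.3]
finger_gap: 0.0423
```

View pics/w9.png

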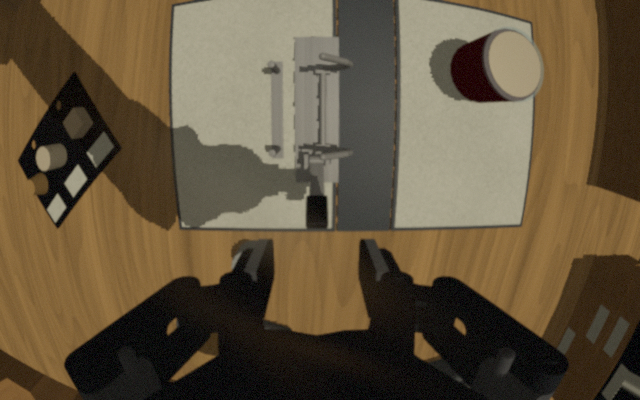

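```bash
python3 -m inch '[[[0,0,-4],0,0.5],[[0,0,-4],0,0.5],[[0,0,-2.5],0,0.5],[[0,0,-1.2],0,0.5],[[0,0,0],0,0.5]]'
python3 -m inch '[[[0,0,0],0,1],[[0,0,0],0,1],[[0,0,0],0,1],[[0,0,0],0,1]]' 40
python3 w.py w10
```

```text
time: 19.3
eef_pos: [0.5328, -0.3561, 0.1325]
tool_rot: [[-0.085, 0.996, -0.001], [0.996, 0.085, 0.001], [0.001, -0.001, -1.0]]
wrist_force: [-0.4, 1.0, 0.4]
finger_gap: 0.0429
time: 19.8
eef_pos: [0.5328, -0.3582, 0.1345]
tool_rot: [[-0.083, 0.997, 0.0], [0.997, 0.083, -0.002], [-0.002, 0.0, -1.0]]
wrist_force: [-5.2, 0.2, 5.6]
finger_gap: 0.0172
```

View pics/w10.png

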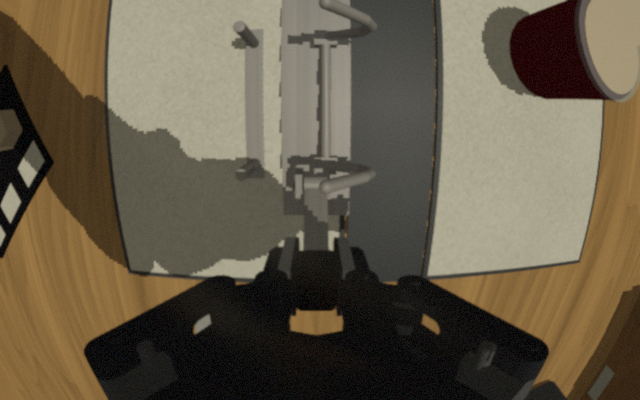

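```bash
python3 -m inch '[[[0.02,-0.28,-0.2],0,1],[[0.05,-0.64,-0.43],0,1],[[0.05,-0.59,-0.51],0,1],[[0.04,-0.52,-0.57],0,1],[[0.04,-0.44,-0.64],0,1]]'
python3 -m inch '[[[0.03,-0.36,-0.69],0,1],[[0.02,-0.27,-0.73],0,1],[[0.01,-0.18,-0.75],0,1],[[0,-0.09,-0.77],0,1],[[0,0,0],0,1]]'
```

```text
time: 20.48
eef_pos: [0.5349, -0.3824, 0.1112]
tool_rot: [[-0.084, 0.996, 0.001], [0.996, 0.084, -0.0], [-0.0, 0.001, -1.0]]
wrist_force: [-3.8, 3.1, 9.5]
finger_gap: 0.0169
time: 21.1
eef_pos: [0.5357, -0.3924, 0.082]
tool_rot: [[-0.083, 0.997, 0.001], [0.997, 0.083, -0.003], [-0.003, 0.001, -1.0]]
wrist_force: [-4.1, -0.8, 7.3]
finger_gap: 0.0169
```

```bash
python3 -m inch '[[[0,0,-0.3],0,1],[[0,0,0],0,1],[[0,0,-0.2],0,1],[[0,0,0],0,1]]'
python3 -m inch '[[[0,0,0],0,0.6],[[0,0,0],0,0.5],[[0,0,2],0,0.5],[[0,0,4],0,0.5],[[0,0,0],0,1]]'
python3 -m inch '[[[0,0,0],0,1],[[0,0,0],0,1],[[0,0,0],0,1]]'
python3 w.py w11
python3 - <<'E'
from h import *
C=np.load("W.npy");p=cv2.imread("pics/w11.png");g=p.max(2)
m=(g<75)&(abs(C[...,0]-.535)<.012)&(abs(C[...,1]+.391)<.025)&(C[...,2]>.01)&(C[...,2]<.05)
P=C[m];print(m.sum(),np.median(P,0),np.percentile(P,2,axis=0),np.percentile(P,98,axis=0))
E
```

```text
time: 21.6
eef_pos: [0.5359, -0.3924, 0.0813]
tool_rot: [[-0.083, 0.997, 0.002], [0.996, 0.083, -0.004], [-0.004, 0.002, -1.0]]
wrist_force: [-11.4, 5.3, 32.4]
finger_gap: 0.0163
time: 22.22
eef_pos: [0.5377, -0.3927, 0.1382]
tool_rot: [[-0.084, 0.996, 0.006], [0.996, 0.084, -0.004], [-0.005, 0.005, -1.0]]
wrist_force: [0.7, -1.3, -0.9]
finger_gap: 0.0254
time: 22.6
eef_pos: [0.5351, -0.3906, 0.1336]
tool_rot: [[-0.084, 0.996, -0.002], [0.996, 0.084, 0.002], [0.002, -0.001, -1.0]]
wrist_force: [0.6, 0.0, 0.4]
finger_gap: 0.0002
822 [ 0.53526719 -0.38407153  0.03163086] [ 0.52666256 -0.39297557  0.02716618] [ 0.54399468 -0.37675592  0.03302535]
```

View pics/w11.png

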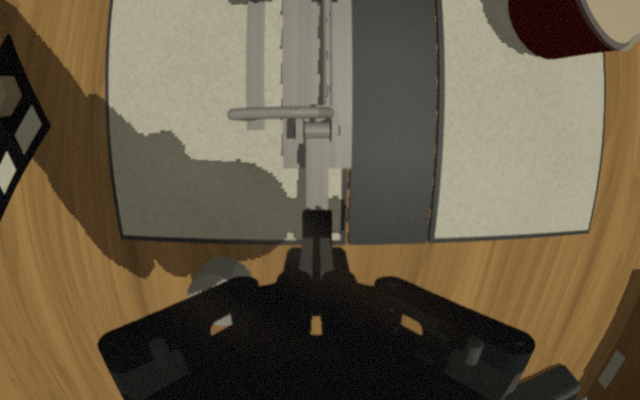

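```bash
python3 -m inch '[[[0,-0.1,-1.5],0,1],[[0,0,-1],0,1],[[0,0,-0.4],0,1],[[0,0,0],0,1]]'
```

```text
time: 23.15
eef_pos: [0.5353, -0.3918, 0.1052]
tool_rot: [[-0.084, 0.996, -0.001], [0.996, 0.084, 0.001], [0.001, -0.001, -1.0]]
wrist_force: [-0.7, 0.7, 0.3]
finger_gap: 0.0002
```

```bash
python3 -m inch '[[[0,0,-0.15],0,1],[[0,0,-0.1],0,1],[[0,0,-0.05],0,1],[[0,0,0],0,1]]'
```

```text
time: 23.65
eef_pos: [0.5358, -0.3923, 0.1037]
tool_rot: [[-0.084, 0.996, 0.001], [0.996, 0.084, -0.001], [-0.001, 0.001, -1.0]]
wrist_force: [-0.7, -0.3, 4.2]
finger_gap: 0.0001
```

```bash
python3 -m inch '[[[0,0,-0.15],0,1],[[0,0,-0.1],0,1],[[0,0,0],0,1]]'
python3 -m inch '[[[0,0,1],0,1],[[0,0,3],0,1],[[0,0,5],0,1],[[0,0,5],0,1],[[0,0,0],0,1]]'
```

```text
time: 24.02
eef_pos: [0.5359, -0.3923, 0.1033]
tool_rot: [[-0.084, 0.996, 0.002], [0.996, 0.084, -0.001], [-0.002, 0.002, -1.0]]
wrist_force: [-3.4, 3.3, 15.7]
finger_gap: 0.0001
time: 24.65
eef_pos: [0.5376, -0.3939, 0.2458]
tool_rot: [[-0.084, 0.996, 0.007], [0.996, 0.084, -0.007], [-0.007, 0.007, -1.0]]
wrist_force: [0.9, -0.2, 0.5]
finger_gap: 0.0001
```

```bash
python3 - <<'E'
from h import *
p,d=read_camera("scene");cv2.imwrite("pics/sc6.png",p)
p,d=read_camera("top");cv2.imwrite("pics/t6.png",p);C=cloud("top",d)
for nm,c in dict(pillar=(.4286,.0028),jar=(.5722,.0137),tin=(.469,-.448),votive=(.513,.417)).items():
    m=np.hypot(C[...,0]-c[0],C[...,1]-c[1])<.05
    zt=np.percentile(C[m][:,2],97);q=C[m&(C[...,2]>zt-.01)];print(nm,zt,q.mean(0))
E
python3 w.py w12
```

```text
pillar 0.11967330180676464 [0.43786912 0.01243347 0.11650058]
jar 0.06334269102270934 [0.5742594  0.0143199  0.05998543]
tin 0.6694264905044222 [ 0.49814337 -0.41450721  0.66732691]
votive 0.046466348570126034 [0.51300667 0.41709592 0.0442224 ]
```

View pics/sc6.png

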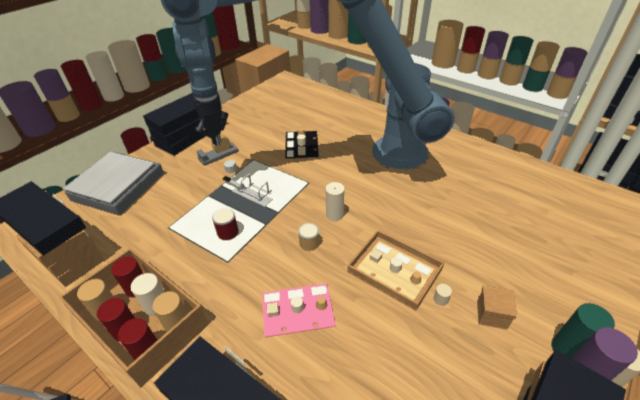

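View pics/w12.png

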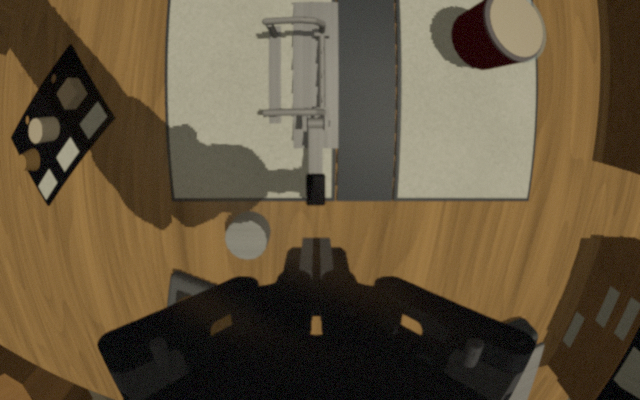

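Rings shut, lever down, board flat in the carton, and the bystanders stand where they were in the scene picture. The pillar's different number comes from a shifted, clipped measuring window, and the tin is hidden by the arm from the top camera. I'll hand it in.

```bash
python3 -c "
from plant import *
print(job_done())"
```

```text
the job is handed in; nothing more can be done
None
```

I lifted the lever to about 1.03 rad so the rings opened, moved the board by its middle wax into the carton, then pressed the lever shut. I handed the job in at about 25 s of the 69 s allowed. No verdict was reported.

- **Board:** after release it lay flat on the carton floor, with a slope under 0.005 rad. Its centre was about 3 mm from my estimate of the carton's centre.
- **Lever and rings:** the tab's top was back at its starting height of 31 mm, and pressing on it with 15.7 N moved it only 0.4 mm. The last wrist picture shows the rings shut.
- **Bystanders:** all stood where they started in the last scene picture. One check disagreed: the pillar's top-camera estimate moved about 13 mm. I put that down to an off-centre measuring window, because it stands at the same pixel as before. The arm hid the tin from the top camera, so I checked it only by eye in the wrist and scene pictures.

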